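# Fit the collared pin in the shoemaker's bench jack

### The arm

A 7-joint arm with a two-finger parallel gripper is mounted at the origin on the work surface. World frame = base frame: x ahead of the robot, y to its left, z up, the work surface at z = 0. Lengths are in mm, angles in degrees, forces in N, time in s.
With the tool pointing down it reaches from about 400 to 875 mm from the base axis. Payload 19.3 kg.
Tool frame: the origin (TCP) lies between the finger pads; the fingertips stand 22 mm ahead of it and the grasp point (between the pads) lies 3 mm ahead of it; z points along the fingers, y is the line along which they close (so a half turn about z gives the same grasp; the last joint's range is limited). The gripper opens to 85 mm and grips with 20 to 120 N. Pads are 22 mm wide; open, the fingers measure 114 mm over their backs; the gripper's body (76 mm by 85 mm) begins 54 mm behind the grasp point. The pads swing forward as they close: fully open they stand 13 mm farther back than shut.
Start: joints at [59.633, 29.874, -2.08, 91.645, 1.215, 58.505, -6.463], TCP at [277.328, -560.093, 253.291] pointing down, gripper open.
Joint ranges: [-166.77, 166.77], [-17.47, 122.26], [-85.68, 81.53], [9.62, 139.38], [-72.42, 252.41], [9.2, 110.78], [-144.41, 144.41]. Speed limits (degrees/s): [108.29, 108.29, 136.94, 136.94, 172.46, 172.46, 172.46].

### API

Orientations are given as a 3x3 rotation matrix whose columns are the frame's x, y, z axes.
In Python, from rig import get_obs, vision, r gives the robot as it stands. The module is installed in compiled form; this text tells all that it offers.
- The arm moves only by the shell command python3 -m pendant 'ROWS' [FORCE]. ROWS is JSON, a list of rows, each a list of 3 entries, a list of its own where there are three numbers: the opening in per cent of the stroke, from 0 (shut) to 100 (fully open), then the shift along the tool's x, y, z as a fraction of full scale, then the turn, a rotation vector about the tool's x, y, z as a fraction of full scale. A call has 1 to 5 rows; each row is the pose to reach, as a shift and turn from the pose commanded when the call began, along the tool's axes at that moment; what a row does not reach only later rows make up. Full scale, the value 1, is 0.4 m for a shift and 2 rad for a turn. A row lasts 1/10 s, in which the tool goes at most 50 mm and 8.59 degrees, less where a joint would pass 70% of its speed; a pose out of reach is approached as far as the arm can. A call with a number of a shift or a turn outside -1 to 1 is refused whole. A call with a gripper value outside its range is refused whole. The fingers move at their own pace and stop on an object; FORCE is the grip in N (left out, the last holds). Time passes only in rows, so rows that repeat a pose let the fingers close. It gives the time, the measured TCP pose, the force, the opening and the grip force at its end, in the units of the state.
- get_obs(): the state, without advancing time (a new reading comes with each control period).
- vision.grab_frame(name): name is "side" or "top"; returns a dict with "img" (384x512x3 uint8, red, green, blue), "camera_matrix" (3x3 intrinsics, pixels), "k1" (the pictures are not rectified: a ray, as slopes to the right and down, at radius r is drawn at 1 + k1 r^2 times it, then the intrinsics apply), "R" (3x3) and "t" (3): a world point X has camera coordinates R X + t. Camera axes: x right, y down, z forward; pixel columns grow to the right and rows downward; lengths in mm; the calibration is good to about 2 mm. A picture is of the moment at which its call begins. There is no depth.
- r.job_done(): hands the job in; it is judged then, once.
The state is a dict: "time": time; "joint_positions": joint angles; "qvel": joint speeds; "tau": joint torques, N m; "position": TCP position; "orientation": TCP orientation; "ft_force": force on the tool from outside, world axes, zero at the start; "torque": the same for the moment, N m; "width": finger opening in mm; "finger_force": force on a finger pad.
Only numpy, scipy, OpenCV 4.12 (cv2) and the standard library are available. Lean on these libraries where they do the work, as an engineer would, in place of code of your own. Each camera call takes 0.05 s, during which the arm holds its last target. There are 200 camera calls.

### The job

Take the collared pin (the straight steel pin with a flat round collar) out of the wooden rack and fit it, tapered foot down, into the socket of the bench jack until its collar rests on the socket's rim and it stands upright, then let go. Lower it in rather than dropping it. Leave the plain bar and the dome-headed stake standing in their holes in the rack.

Things in the scene. Friction and masses are not known exactly. Their poses are not given: they have to be found in the camera images.
- collar_pin: Steel pin, about 0.36 kg, 135 mm long, upright in one of the rack's three holes. From the foot up: round shank 20 mm thick, 55 mm long (lowest 12 mm tapers to 10 mm); flat round collar 54 mm across, 55 to 65 mm up, resting on the rack's top; straight stem 16 mm thick, 65 to 135 mm up, to grip by. Pulls straight out freely. Origin: centre of the foot; z up to the stem's end; yaw means nothing.
- socket (a point): Centre of the mouth of the bench jack's socket, level with its flat rim, 80 mm above the table. Jack: fixed green base plate 150 x 120 x 16 mm with a dark steel round socket 80 mm across; its vertical hole is 33 mm wide, 62 mm deep. A T-shaped clamp screw sticks out sideways below the rim and plays no part. z points up. When the pin is home its foot is 55 mm below this point.
- plain_bar: To be left: plain round steel bar, no collar, 20 mm thick, 140 mm long, in the same rack, its top 150 mm above the table, leaning a little. Origin: centre of its lower end, z up. The rack: a fixed wooden block 80 x 250 x 70 mm high with three 24 mm holes 80 mm apart in a straight row along its length; tools vary in order. Fingers have most room closing across the row.
- dome_stake: To be left: steel stake with a mushroom-shaped head 54 mm across, standing in the same rack, its top 135 mm above the table; just above the rack it is 32 mm thick. Origin: centre of its foot, which is 15 mm above the table; z up.
Mind the look-alikes: they are no part of the job. What is shaped like the collar_pin but green is not meant. Leave any yellow look-alike of the part that bears socket alone.

How it is judged:
By the outcome, as a careful person would: the job done as asked, in the order asked, and still so for the second after the job is handed in, with the robot touching nothing.
It also fails if it takes over 38 s, if anything falls off the work surface, if the arm or the gripper's body presses on something with over 40 N, if the wrist force passes 120 N, or if a joint passes its speed limit or range.

## Working session

There is one attempt and no reset: what is moved stays moved. The work goes in short steps, Python scripts to look and compute and a shell command to move; the robot and the scene stay as the last step left them, time stands still between calls to the robot, and variables do not carry over. Pictures are saved under pics/ and viewed, at most 10 in all, crops included, and the job is handed in when it is done.

```bash
mkdir -p pics && cat > h.py <<'E'
import numpy as np, cv2
from rig import get_obs, vision, r
def grab(n,save=None):
    f=vision.grab_frame(n)
    if save: cv2.imwrite(f'pics/{save}.png',cv2.cvtColor(f['img'],cv2.COLOR_RGB2BGR))
    return f
def ray(f,u,v):
    K=np.array(f['camera_matrix']);d=np.array([(u-K[0,2])/K[0,0],(v-K[1,2])/K[1,1]]);s=d.copy()
    for _ in range(30): s=d/(1+f['k1']*(s@s))
    R=np.array(f['R']);t=np.array(f['t']);return -R.T@t, R.T@np.array([s[0],s[1],1])
def atz(f,u,v,z):
    c,d=ray(f,u,v);return c+d*(z-c[2])/d[2]
def proj(f,X):
    p=np.array(f['R'])@np.array(X,float)+np.array(f['t']);s=p[:2]/p[2];s=s*(1+f['k1']*(s@s))
    K=np.array(f['camera_matrix']);return np.array([K[0,0]*s[0]+K[0,2],K[1,1]*s[1]+K[1,2]])
def tri(f,a,g,b):
    A=0;B=0
    for q,p in((f,a),(g,b)):
        c,d=ray(q,*p);d/=np.linalg.norm(d);P=np.eye(3)-np.outer(d,d);A=A+P;B=B+P@c
    return np.linalg.solve(A,B)
E
python3 - <<'E'
from h import *
for n in('top','side'):
    f=grab(n,n+'0');c,d=ray(f,256,192);print(n,c.round(),d.round(2),f['k1'],f['camera_matrix'][0])
o=get_obs();print(o['position'],np.round(o['orientation'],3),o['time'])
a=[cv2.imread(f'pics/{n}0.png') for n in('top','side')]
cv2.imwrite('pics/both.png',np.hstack([cv2.resize(x,(400,300)) for x in a]))
E
```

```text
top [ 346.  -17. 1108.] [ 0.2  -0.03 -0.98] -0.07532158491512936 [485.18931377   0.         253.39158208]
side [303. 581. 760.] [ 0.26 -0.66 -0.71] -0.007422435240974311 [381.10012552   0.         255.44965543]
[ 277.20641265 -559.86644887  252.81822467] [[ 0.896  0.444 -0.   ]
 [ 0.444 -0.896  0.001]
 [-0.    -0.001 -1.   ]] 0.1
```

View pics/top0.png

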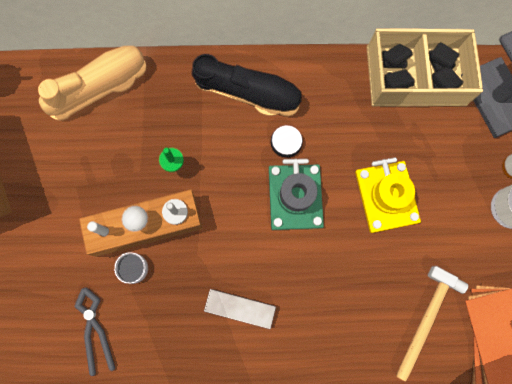

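View pics/side0.png

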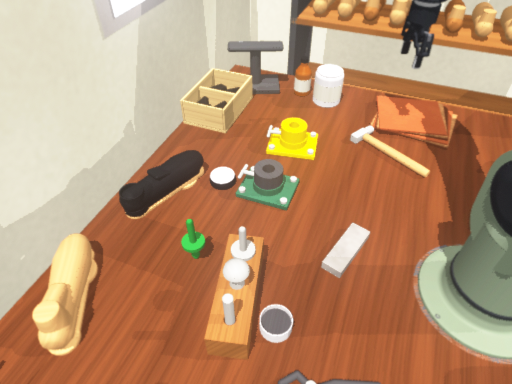

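The top view shows the rack at (80–200, 190–255). The candidates are:
- **Collared steel pin, (175,211):** this fits the task. It is steel, has a flat collar and stands in the rack.
- **Dome stake, (135,218):** to be left.
- **Plain bar, (97,229):** to be left.
- **Green look-alike, (171,159):** not the part meant.

The jack with the dark socket on the green plate is at (298,193). The yellow one at (395,193) is the look-alike. In the side view the pin is at (242,243) and the socket at (268,168).

```bash
python3 - <<'E'
import cv2,numpy as np
t=cv2.imread('pics/top0.png');s=cv2.imread('pics/side0.png')
c=lambda im,x,y:cv2.resize(im[y:y+100,x:x+100],(400,400),interpolation=cv2.INTER_CUBIC)
u=np.hstack([c(t,120,155),c(s,200,210)]);v=np.hstack([c(t,250,150),c(s,220,130)])
cv2.imwrite('pics/crop.png',cv2.resize(np.vstack([u,v]),(600,600)))
E
```

```text
(no output)
```

View pics/crop.png

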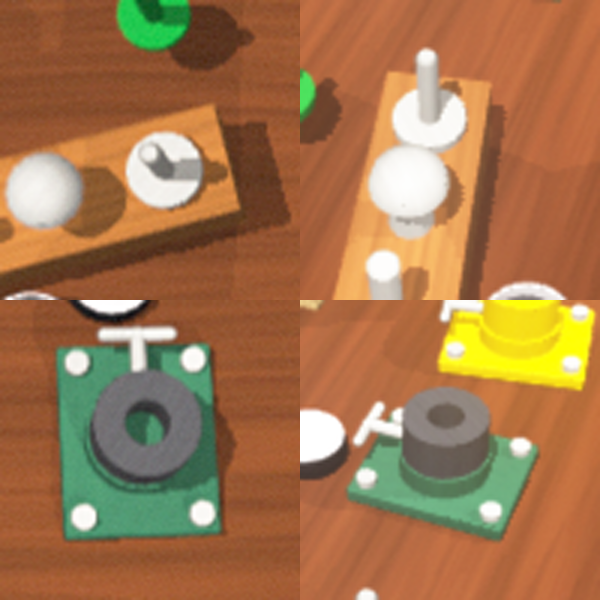

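The crop confirms it: a flat white collar with a thin steel stem at the end of the rack, and a dark socket on the green base.

```bash
python3 - <<'E'
from h import *
t=grab('top');s=grab('side')
P=[('stemtop',(170,206),(242.3,229),150),('collar',(174.7,211.7),(243.3,249.7),80),('rim',(299.3,190.9),(268.7,169),80),('dome',(135,218),(236.3,270),None),('bar',(95,227.5),(228,299),None)]
for n,a,b,z in P:
    print(n,'tri',tri(t,a,s,b).round(1),*( [atz(t,*a,z).round(1),atz(s,*b,z).round(1)] if z else []))
c=[(80,214),(193,193),(200,234),(85,254)]
print([atz(t,*q,70)[:2].round() for q in c])
E
```

```text
stemtop tri [515.5 125.1 147. ] [515.1 124.7 150. ] [514.3 127.3 150. ]
collar tri [515.2 125.4  75.9] [514.9 124.9  80. ] [513.7 128.1  80. ]
rim tri [ 555.7 -145.    76.2] [ 555.2 -144.5   80. ] [ 554.1 -141.    80. ]
dome tri [497. 202. 115.]
bar tri [477.2 277.6 139.3]
[array([515., 332.]), array([557.,  87.]), array([467.,  72.]), array([429., 318.])]
```

```bash
cat >> h.py <<'E'
def plan(tgt,ydir=None):
    o=get_obs();R=np.array(o['orientation']);p=np.array(o['position'])
    s=R.T@(np.array(tgt,float)-p)/400
    w=np.zeros(3)
    if ydir is not None:
        y=np.array([*ydir,0.]);y/=np.linalg.norm(y);y*=1 if y@R[:,1]>-0.3 else -1
        z=np.array([0,0,-1.]);T=np.c_[np.cross(y,z),y,z]
        w=cv2.Rodrigues(R.T@T)[0].ravel()/2
    print('t',round(o['time'],2),'pos',p.round(1),'y',R[:,1].round(3),'shift',s.round(4),'turn',w.round(4),'F',np.round(o['ft_force'],1),'w',round(o['width'],1),'q7',np.round(o['joint_positions'],0))
E
python3 -m pendant '[[100,[0.43,-0.425,0],[0,0,-0.218]],[100,[0.43,-0.425,0],[0,0,-0.218]],[100,[0.43,-0.425,0],[0,0,-0.218]],[100,[0.43,-0.425,0],[0,0,-0.218]],[100,[0.43,-0.425,0],[0,0,-0.218]]]' 60
python3 -c "
from h import *
plan((514.5,126,215),(.98,.2))"
```

```text
time: 0.7
position: [356.4, -329.0, 253.4]
orientation: [[0.624, 0.781, 0.0], [0.781, -0.624, 0.0], [0.0, 0.0, -1.0]]
ft_force: [1.2, -0.2, 0.1]
width: 85.5
finger_force: 0.0
t 0.7 pos [ 356.4 -329.   253.4] y [ 0.781 -0.624  0.   ] shift [ 1.1355 -0.4011  0.0961] turn [ 1.000e-04 -1.000e-04 -4.376e-01] F [ 1.2 -0.2  0.1] w 85.5 q7 [ 46.  18. -12. 112.   5.  51.  -8.]
```

```bash
python3 -m pendant '[[100,[0.57,-0.2,0],[0,0,-0.22]],[100,[0.57,-0.2,0],[0,0,-0.22]],[100,[0.57,-0.2,0],[0,0,-0.22]],[100,[0.57,-0.2,0],[0,0,-0.22]],[100,[0.57,-0.2,0],[0,0,-0.22]]]'
python3 -c "
from h import *
plan((514.5,126,215),(.98,.2))"
```

```text
time: 1.2
position: [436.5, -101.0, 253.5]
orientation: [[0.232, 0.973, 0.001], [0.973, -0.232, 0.0], [0.0, 0.0, -1.0]]
ft_force: [0.9, -1.1, 0.1]
width: 85.5
finger_force: 0.0
t 1.2 pos [ 436.5 -101.   253.5] y [ 0.973 -0.232  0.   ] shift [0.5972 0.0582 0.0964] turn [ 0.0003 -0.     -0.2176] F [ 0.9 -1.1  0.1] w 85.5 q7 [ 26.  15. -25. 116.   8.  50. -16.]
```

```bash
python3 -m pendant '[[100,[0.6,0.058,0.096],[0,0,-0.218]],[100,[0.6,0.058,0.096],[0,0,-0.218]],[100,[0.6,0.058,0.096],[0,0,-0.218]],[100,[0.6,0.058,0.096],[0,0,-0.218]],[100,[0.6,0.058,0.096],[0,0,-0.218]]]'
python3 -m pendant '[[100,[0,0,0],[0,0,0]],[100,[0,0,0],[0,0,0]]]'
python3 - <<'E'
from h import *
plan((514.5,126,112),(.98,.2))
t=grab('top','t1');s=grab('side','s1')
a=cv2.imread('pics/t1.png')[150:270,70:230];b=cv2.imread('pics/s1.png')[170:330,170:330]
cv2.imwrite('pics/v1.png',np.hstack([cv2.resize(a,(533,400)),cv2.resize(b,(400,400))])[:,133:])
E
```

```text
time: 1.7
position: [514.9, 126.9, 214.4]
orientation: [[-0.2, 0.98, -0.0], [0.98, 0.2, 0.0], [0.0, -0.0, -1.0]]
ft_force: [0.4, -1.1, 0.3]
width: 85.3
finger_force: 0.0
time: 1.9
position: [514.2, 125.4, 214.4]
orientation: [[-0.201, 0.979, -0.001], [0.979, 0.201, 0.0], [0.0, -0.001, -1.0]]
ft_force: [-1.1, -1.0, -0.1]
width: 85.5
finger_force: 0.0
t 1.9 pos [514.2 125.4 214.4] y [ 0.979  0.201 -0.001] shift [0.0013 0.0012 0.256 ] turn [-0.0005 -0.0001  0.0008] F [-1.1 -1.  -0.1] w 85.5 q7 [  4.  27. -32. 107.  18.  51. -25.]
```

View pics/v1.png

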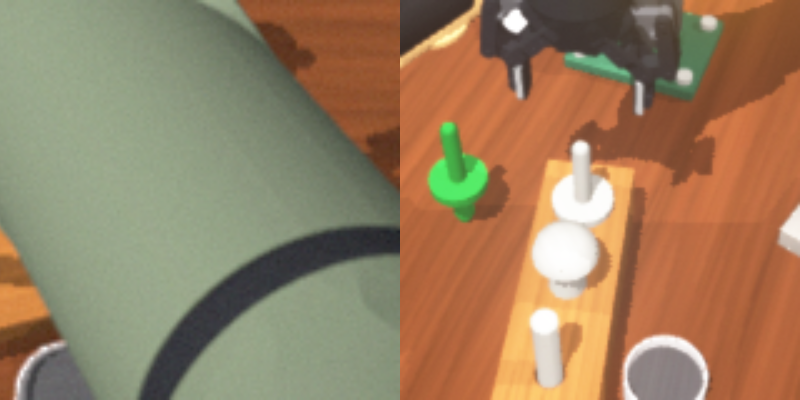

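The side view shows the open fingers straddling the stem, at crop (520,85) and (640,100), with the stem at (580,150). The arm hides the top view. Descending.

```bash
python3 -m pendant '[[100,[0,0,0.08],[0,0,0]],[100,[0,0,0.16],[0,0,0]],[100,[0.001,0.001,0.22],[0,0,0]],[100,[0.001,0.001,0.256],[0,0,0]],[100,[0.001,0.001,0.256],[0,0,0]]]'
python3 -m pendant '[[0,[0,0,0],[0,0,0]],[0,[0,0,0],[0,0,0]],[0,[0,0,0],[0,0,0]],[0,[0,0,0],[0,0,0]],[0,[0,0,0],[0,0,0]]]' 70
python3 -m pendant '[[0,[0,0,0],[0,0,0]],[0,[0,0,0],[0,0,0]],[0,[0,0,0],[0,0,0]],[0,[0,0,0],[0,0,0]],[0,[0,0,0],[0,0,0]]]' 70
python3 -c "
from h import *
plan((514.5,126,200))"
```

```text
time: 2.5
position: [514.2, 124.0, 111.5]
orientation: [[-0.199, 0.98, -0.002], [0.98, 0.199, -0.001], [-0.0, -0.002, -1.0]]
ft_force: [-0.6, 0.8, 0.2]
width: 85.5
finger_force: 0.0
time: 3.0
position: [515.2, 125.1, 113.0]
orientation: [[-0.199, 0.98, 0.001], [0.98, 0.199, 0.0], [0.0, 0.001, -1.0]]
ft_force: [-5.3, -1.2, 11.0]
width: 14.5
finger_force: 68.0
time: 3.5
position: [515.1, 125.1, 113.0]
orientation: [[-0.2, 0.98, 0.001], [0.98, 0.2, -0.0], [-0.0, 0.001, -1.0]]
ft_force: [-1.4, -1.2, 7.5]
width: 14.4
finger_force: 68.0
t 3.5 pos [515.1 125.1 113. ] y [0.98  0.2   0.001] shift [ 0.0025 -0.0009 -0.2175] turn [0. 0. 0.] F [-1.4 -1.2  7.5] w 14.4 q7 [ -0.  35. -27. 111.  25.  39. -31.]
```

```bash
python3 -m pendant '[[0,[0,0,-0.03],[0,0,0]],[0,[0,0,-0.07],[0,0,0]],[0,[0,0,-0.12],[0,0,0]],[0,[0,0,-0.18],[0,0,0]],[0,[0,0,-0.23],[0,0,0]]]'
python3 -m pendant '[[0,[0,0,-0.05],[0,0,0]],[0,[0,0,-0.05],[0,0,0]],[0,[0,0,-0.05],[0,0,0]]]'
python3 - <<'E'
from h import *
plan((555,-143,225))
s=grab('side','s2')
b=cv2.imread('pics/s2.png')[130:330,150:350];cv2.imwrite('pics/v2.png',cv2.resize(b,(600,600)))
E
```

```text
time: 4.0
position: [514.6, 125.0, 206.2]
orientation: [[-0.2, 0.98, -0.0], [0.98, 0.2, 0.0], [0.0, 0.0, -1.0]]
ft_force: [0.4, -0.3, -4.6]
width: 14.5
finger_force: 68.8
time: 4.3
position: [514.6, 124.8, 224.5]
orientation: [[-0.199, 0.98, 0.0], [0.98, 0.199, -0.0], [-0.0, 0.0, -1.0]]
ft_force: [-0.2, -0.8, -5.1]
width: 14.1
finger_force: 68.9
t 4.3 pos [514.6 124.8 224.5] y [0.98  0.199 0.   ] shift [-0.6763 -0.0347 -0.0011] turn [0. 0. 0.] F [-0.2 -0.8 -5.1] w 14.1 q7 [  4.  26. -32. 107.  17.  52. -25.]
```

View pics/v2.png

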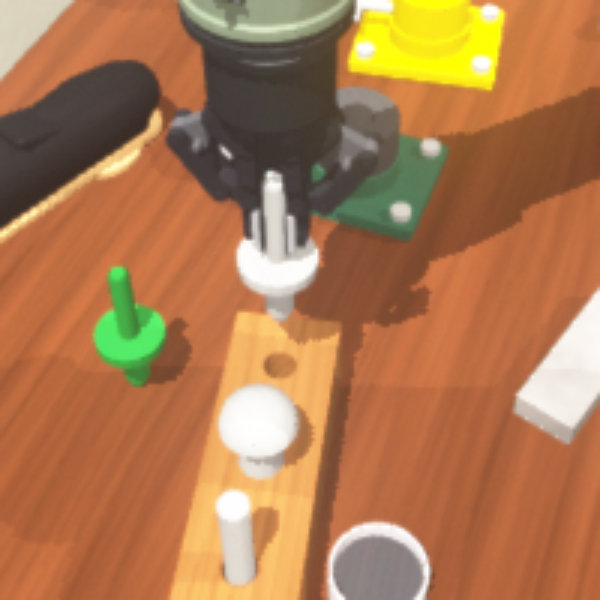

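The pin hangs upright in the fingers (collar at crop (277,262), foot at (280,312)). The dome stake and bar are still in their holes. Carrying it over to the jack.

```bash
python3 -m pendant '[[0,[-0.04,-0.002,0],[0,0,0]],[0,[-0.11,-0.006,0],[0,0,0]],[0,[-0.19,-0.01,0],[0,0,0]],[0,[-0.27,-0.014,0],[0,0,0]],[0,[-0.35,-0.018,0],[0,0,0]]]'
python3 -m pendant '[[0,[-0.08,-0.004,0],[0,0,0]],[0,[-0.16,-0.008,0],[0,0,0]],[0,[-0.23,-0.012,0],[0,0,0]],[0,[-0.28,-0.015,0],[0,0,0]],[0,[-0.32,-0.017,0],[0,0,0]]]'
python3 -m pendant '[[0,[-0.009,0,0],[0,0,0]],[0,[-0.009,0,0],[0,0,0]],[0,[-0.009,0,0],[0,0,0]]]'
python3 - <<'E'
from h import *
plan((555,-144,183))
s=grab('side','s3');t=grab('top','t3')
a=cv2.imread('pics/t3.png')[130:250,240:360];b=cv2.imread('pics/s3.png')[90:210,210:330]
cv2.imwrite('pics/v3.png',np.hstack([cv2.resize(x,(400,400),interpolation=cv2.INTER_CUBIC) for x in(a,b)]))
for z in(70,125): print(z,proj(s,(555,-144,z)).round(1))
E
```

```text
time: 4.85
position: [535.2, -14.8, 223.3]
orientation: [[-0.2, 0.98, -0.002], [0.98, 0.2, 0.0], [0.001, -0.002, -1.0]]
ft_force: [-0.2, -0.0, -3.9]
width: 14.5
finger_force: 68.8
time: 5.35
position: [554.1, -141.7, 223.3]
orientation: [[-0.199, 0.98, -0.002], [0.98, 0.199, 0.0], [0.001, -0.002, -1.0]]
ft_force: [-0.8, 0.6, -3.6]
width: 14.4
finger_force: 68.8
time: 5.65
position: [555.3, -142.6, 224.3]
orientation: [[-0.201, 0.98, -0.0], [0.98, 0.201, 0.001], [0.001, -0.0, -1.0]]
ft_force: [-1.2, -0.4, -3.4]
width: 14.3
finger_force: 68.7
t 5.65 pos [ 555.3 -142.6  224.3] y [ 0.98   0.201 -0.   ] shift [-0.0033 -0.0013  0.1032] turn [0. 0. 0.] F [-1.2 -0.4 -3.4] w 14.3 q7 [ 29.  29. -29. 100.  17.  55.   5.]
70 [268.7 171. ]
125 [269.1 155.3]
```

View pics/v3.png

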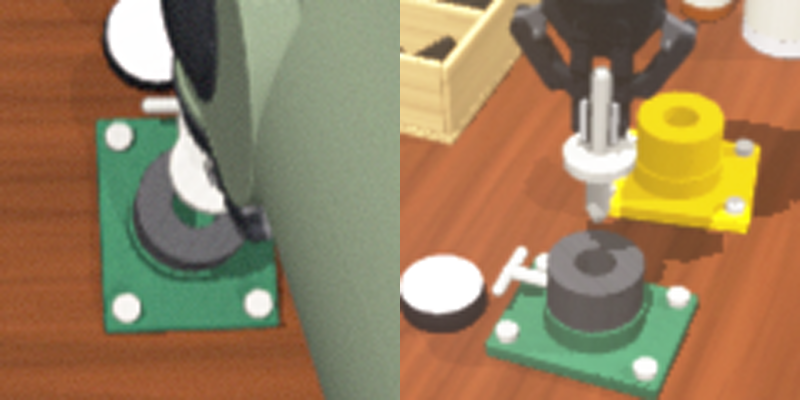

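Side view: the foot at crop (597,215) is right above the hole at (597,262), and the dark socket on the green plate is the target. Lowering to just above the rim for a check.

```bash
python3 -m pendant '[[0,[-0.002,0,0.03],[0,0,0]],[0,[-0.003,0,0.06],[0,0,0]],[0,[-0.003,0,0.085],[0,0,0]],[0,[-0.003,0,0.1],[0,0,0]],[0,[-0.003,0,0.1],[0,0,0]]]'
python3 - <<'E'
from h import *
plan((555,-144,123))
s=grab('side','s4');t=grab('top','t4')
a=cv2.imread('pics/t4.png')[150:230,260:340];b=cv2.imread('pics/s4.png')[120:200,230:310]
cv2.imwrite('pics/v4.png',np.hstack([cv2.resize(x,(400,400),interpolation=cv2.INTER_CUBIC) for x in(a,b)]))
E
```

```text
time: 6.25
position: [555.1, -144.9, 183.3]
orientation: [[-0.2, 0.98, -0.002], [0.98, 0.2, 0.001], [0.001, -0.001, -1.0]]
ft_force: [-0.5, -0.4, -4.3]
width: 14.7
finger_force: 68.7
t 6.25 pos [ 555.1 -144.9  183.3] y [ 0.98   0.2   -0.001] shift [0.0021 0.0004 0.1508] turn [0. 0. 0.] F [-0.5 -0.4 -4.3] w 14.7 q7 [ 28.  32. -27. 102.  19.  50.   4.]
```

View pics/v4.png

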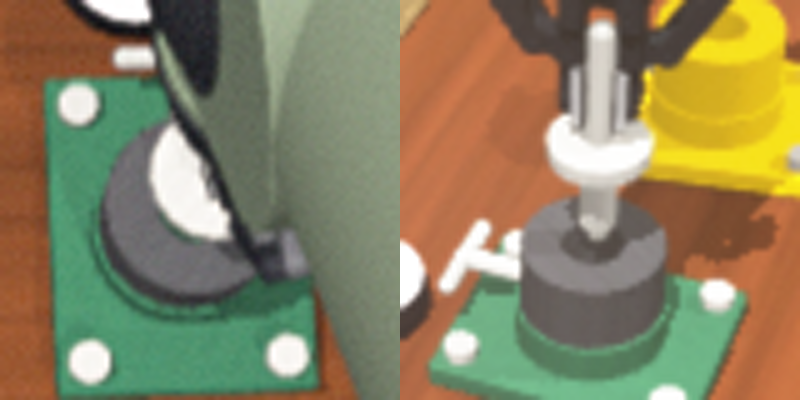

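Side view: the foot at crop (597,238) is over the hole centre at (595,243). Lowering in and watching the force.

```bash
python3 -m pendant '[[0,[0.001,0,0.02],[0,0,0]],[0,[0.001,0,0.04],[0,0,0]],[0,[0.001,0,0.06],[0,0,0]],[0,[0.001,0,0.08],[0,0,0]],[0,[0.001,0,0.1],[0,0,0]]]'
python3 -m pendant '[[0,[0,0,0.01],[0,0,0]],[0,[0,0,0.02],[0,0,0]],[0,[0,0,0.03],[0,0,0]],[0,[0,0,0.035],[0,0,0]],[0,[0,0,0.035],[0,0,0]]]'
```

```text
time: 6.85
position: [555.4, -144.7, 143.7]
orientation: [[-0.2, 0.98, -0.0], [0.98, 0.2, 0.0], [0.0, -0.0, -1.0]]
ft_force: [0.6, -0.2, -3.9]
width: 14.4
finger_force: 68.8
time: 7.35
position: [555.4, -144.7, 130.3]
orientation: [[-0.2, 0.98, -0.0], [0.98, 0.2, 0.0], [0.0, -0.0, -1.0]]
ft_force: [-0.2, 0.6, -3.1]
width: 14.4
finger_force: 68.8
```

```bash
python3 -m pendant '[[0,[0,0,0.005],[0,0,0]],[0,[0,0,0.01],[0,0,0]],[0,[0,0,0.013],[0,0,0]],[0,[0,0,0.015],[0,0,0]],[0,[0,0,0.015],[0,0,0]]]'
python3 -m pendant '[[0,[0,0,0.001],[0,0,0]],[0,[0,0,0.002],[0,0,0]],[0,[0,0,0.003],[0,0,0]]]'
```

```text
time: 7.85
position: [555.4, -144.7, 124.4]
orientation: [[-0.2, 0.98, -0.0], [0.98, 0.2, 0.0], [0.0, -0.0, -1.0]]
ft_force: [-0.4, 0.0, -3.5]
width: 14.4
finger_force: 68.8
time: 8.15
position: [555.5, -144.7, 123.3]
orientation: [[-0.2, 0.98, 0.0], [0.98, 0.2, 0.0], [0.0, 0.0, -1.0]]
ft_force: [0.3, 0.1, -3.6]
width: 14.3
finger_force: 68.8
```

```bash
python3 -m pendant '[[0,[0,0,0.0015],[0,0,0]],[0,[0,0,0.003],[0,0,0]]]'
python3 -m pendant '[[0,[0,0,0.0015],[0,0,0]],[0,[0,0,0.003],[0,0,0]]]'
```

```text
time: 8.35
position: [555.6, -144.7, 123.0]
orientation: [[-0.199, 0.98, 0.0], [0.98, 0.199, -0.0], [-0.001, 0.0, -1.0]]
ft_force: [-9.8, 0.7, 24.5]
width: 14.3
finger_force: 71.5
time: 8.55
position: [555.7, -144.7, 122.9]
orientation: [[-0.199, 0.98, 0.001], [0.98, 0.199, -0.001], [-0.001, 0.0, -1.0]]
ft_force: [-17.5, 2.4, 47.4]
width: 14.1
finger_force: 74.0
```

Contact came at the expected home height. Easing the force off, then opening.

```bash
python3 -m pendant '[[0,[0,0,-0.0035],[0,0,0]],[0,[0,0,-0.0035],[0,0,0]]]' 
python3 -m pendant '[[10,[0,0,0],[0,0,0]],[18,[0,0,0],[0,0,0]],[22,[0,0,0],[0,0,0]],[26,[0,0,0],[0,0,0]],[30,[0,0,0],[0,0,0]]]' 20
python3 -m pendant '[[50,[0,0,0],[0,0,0]],[70,[0,0,0],[0,0,0]],[90,[0,0,0],[0,0,0]],[100,[0,0,0],[0,0,0]],[100,[0,0,0],[0,0,0]]]'
python3 -m pendant '[[100,[0,0,-0.05],[0,0,0]],[100,[0,0,-0.12],[0,0,0]],[100,[0,0,-0.2],[0,0,0]],[100,[0,0,-0.28],[0,0,0]],[100,[0,0,-0.3],[0,0,0]]]'
python3 - <<'E'
from h import *
plan((555,-144,123))
s=grab('side','s5');t=grab('top','t5')
a=cv2.imread('pics/t5.png')[130:270,70:340];b=cv2.imread('pics/s5.png')[110:210,210:310];c=cv2.imread('pics/s5.png')[220:340,190:290]
b=cv2.resize(b,(400,400),interpolation=cv2.INTER_CUBIC);c=cv2.resize(c,(400,400))
cv2.imwrite('pics/v5.png',np.hstack([b,c]))
E
```

```text
time: 8.75
position: [555.7, -144.7, 123.0]
orientation: [[-0.2, 0.98, 0.001], [0.98, 0.2, -0.0], [-0.001, 0.001, -1.0]]
ft_force: [-4.3, 1.0, 14.7]
width: 14.5
finger_force: 70.7
time: 9.25
position: [555.5, -144.7, 122.2]
orientation: [[-0.2, 0.98, 0.0], [0.98, 0.2, 0.0], [0.0, 0.0, -1.0]]
ft_force: [-0.8, 0.6, -0.3]
width: 25.7
finger_force: 0.0
time: 9.75
position: [555.5, -144.7, 122.3]
orientation: [[-0.2, 0.98, 0.0], [0.98, 0.2, -0.0], [-0.0, 0.0, -1.0]]
ft_force: [-0.2, -0.7, -0.7]
width: 85.1
finger_force: 0.0
time: 10.25
position: [556.6, -144.7, 245.6]
orientation: [[-0.199, 0.98, 0.004], [0.98, 0.199, -0.001], [-0.002, 0.004, -1.0]]
ft_force: [-0.2, -0.1, -0.2]
width: 85.5
finger_force: 0.0
t 10.25 pos [ 556.6 -144.7  245.6] y [0.98  0.199 0.004] shift [ 0.0031 -0.0048  0.3064] turn [0. 0. 0.] F [-0.2 -0.1 -0.2] w 85.5 q7 [ 29.  28. -29.  99.  16.  57.   6.]
```

View pics/v5.png

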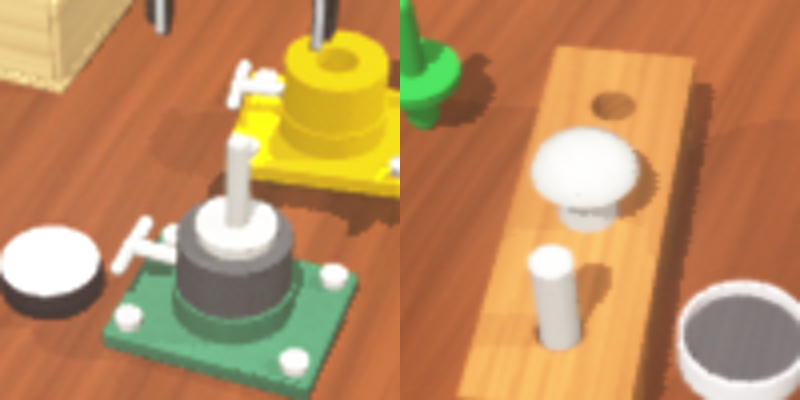

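The pin stands upright with its collar (crop (237,225)) flat on the dark rim. The dome stake and bar still stand in the rack, and the gripper is clear.

```bash
python3 -m pendant '[[100,[0,0,0],[0,0,0]],[100,[0,0,0],[0,0,0]],[100,[0,0,0],[0,0,0]]]' && python3 -c "
from rig import r
print(r.job_done())"
```

```text
time: 10.65
position: [555.1, -144.6, 241.3]
orientation: [[-0.2, 0.98, -0.001], [0.98, 0.2, 0.0], [0.001, -0.001, -1.0]]
ft_force: [0.1, 0.3, 0.4]
width: 85.5
finger_force: 0.0
the job is handed in; nothing more can be done
None
```

The collared pin stands upright in the bench jack's socket with its collar on the rim, the plain bar and dome stake are still in the rack, and the job was handed in at about 10.7 s (no verdict came back).

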